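Load the furnace firebricks with crucibles

ROBOT

A 6-joint arm with a two-finger parallel gripper is mounted at the origin on the work surface. World frame = base frame: x ahead of the robot, y to its left, z up, the work surface at z = 0. Lengths are in m, angles in degrees, forces in N, time in s.
With the tool pointing down it reaches from about 0.275 to 0.825 m from the base axis. Payload 4.9 kg.
Tool frame: the origin (TCP) lies at the very end of the fingers, on their centre line; the grasp point (between the pads) lies behind it (manip.pinch_z is the z of the grasp point in the tool frame, in m); z points along the fingers, y is the line along which they close (so a half turn about z gives the same grasp; the last joint's range is limited). The gripper opens to 85 mm and grips with 20 to 120 N. Pads are 22 mm wide; open, the fingers measure 114 mm over their backs; the gripper's body (76 mm by 85 mm) begins 54 mm behind the grasp point. The pads swing forward as they close: fully open they stand 13 mm farther back than shut.
Start: joints at [-72.376, 18.69, -11.035, 60.275, 0, 82.311], TCP at [0.235, -0.497, 0.231] pointing down, gripper open.
Joint ranges: [-152.03, 152.03], [-55.5, 102.48], [-74.3, 77.21], [-110.64, 120.58], [-84.22, 78.4], [-180, 180]. Speed limits (degrees/s): [147.25, 147.25, 180, 180, 180, 180].

INTERFACE

Orientations are given as [roll, pitch, yaw] about the fixed x, y, z axes, in that order (R = Rz(yaw) Ry(pitch) Rx(roll)).
In Python, from workcell import manip gives the robot as it stands.
- The arm moves only by the tool play_rows, never from a script. Its argument "deltas" is one flat list of numbers, 7 for each row, row after row: the turn, a rotation vector about the tool's x, y, z in degrees, then the shift along the tool's x, y, z in mm, then the finger opening in mm, from 0 to 85.4. A call has 1 to 20 rows; each row is the pose to reach, as a shift and turn from the pose commanded when the call began, along the tool's axes at that moment; what a row does not reach only later rows make up. A row lasts 1/10 s, in which the tool goes at most 50 mm and 8.59 degrees, less where a joint would pass 70% of its speed; a pose out of reach is approached as far as the arm can. A call with a gripper value outside its range is refused whole. The fingers move at their own pace and stop on an object; "newtons" is the grip in N (left out, the last holds). Time passes only in rows, so rows that repeat a pose let the fingers close. It gives the time, the measured TCP pose, the force, the opening and the grip force at its end, in the units of the state.
- manip.get_state(): the state, without advancing time (a new reading comes with each control period).
- manip.read_camera(name): name is "scene" or "side" or "wrist"; returns the picture (400x640x3 uint8, red, green, blue); there is no depth.
- manip.camera_params(name): a dict with "intrinsics" (3x3 intrinsics, pixels), "R" (3x3) and "t" (3): a world point X has camera coordinates R X + t. Camera axes: x right, y down, z forward; pixel columns grow to the right and rows downward; lengths in m; the calibration is good to about 2 mm. A picture is of the moment at which its call begins: read the wrist's pose just before it. camera_params takes no time and is no camera call; for the wrist camera it gives the pose at the moment of the call.
- manip.finish_job(): hands the job in; it is judged then, once.
The state is a dict: "clock": time; "joint_positions": joint angles; "joint_velocities": joint speeds; "joint_efforts": joint torques, N m; "position": TCP position; "ee_rot": TCP orientation; "ft_force": force on the tool from outside, world axes, zero at the start; "torque": the same for the moment, N m; "grip_width": finger opening in m; "grip_force": force on a finger pad.
Only numpy, scipy, OpenCV 4.12 (cv2) and the standard library are available. Lean on these libraries where they do the work, as an engineer would, in place of code of your own. Each camera call takes 0.05 s, during which the arm holds its last target. There are 200 camera calls.

TASK

Make up the furnace load on the orange firebricks: stand each of the three white crucibles upright in the round recess that goes with its size (the largest crucible in the widest recess, and so on), doing the largest first, then the middle one, then the smallest, and last lay the combustion boat in the long slot. Put each one down on the floor of its recess rather than dropping or tipping it, and leave the two shallow dishes where they stand.

Things in the scene. Friction and masses are not known exactly. Their poses are not given: they have to be found in the camera images.
- crucible_large: The largest of the three white porcelain crucibles: an open, upright, slightly tapered round cup, loose, standing on the bench. 64 mm across the rim, 51 mm across the foot, 58 mm high, wall 3 mm, about 110 g. Origin: centre of its underside, z up. Round, so it can be gripped across its outside from any side; its upper half is nearly upright-walled.
- crucible_medium: The middle one of the three white porcelain crucibles: an open, upright, slightly tapered round cup, loose, standing on the bench. 50 mm across the rim, 40 mm across the foot, 45 mm high, wall 3 mm, about 60 g. Origin: centre of its underside, z up. Round, so it can be gripped across its outside from any side; its upper half is nearly upright-walled.
- crucible_small: The smallest of the three white porcelain crucibles: an open, upright, slightly tapered round cup, loose, standing on the bench. 36 mm across the rim, 29 mm across the foot, 34 mm high, wall 3 mm, about 30 g. Origin: centre of its underside, z up. Round, so it can be gripped across its outside from any side; its upper half is nearly upright-walled.
- boat: White porcelain combustion boat: a narrow open trough with leaning ends, loose, about 92 mm long over the ends, 24 mm wide and 20 mm high, walls 3 mm, about 40 g. Origin: centre of its underside; x along its length, y across it (grip it across y, at the middle; its long sides are flat and upright), z up. Either end is the same.
- brick_large: Orange firebrick, fixed, 98 mm square and 24 mm high, with the widest of the three round recesses in the middle of its top: 68 mm across and 6 mm deep, so its flat tan (kiln-washed) floor is 18 mm above the bench. The largest crucible belongs here. Origin: centre of the brick's underside; z up, x and y along its sides.
- brick_medium: Orange firebrick, fixed, 86 mm square and 24 mm high, with the middle-sized of the three round recesses in the middle of its top: 56 mm across and 6 mm deep, so its flat tan (kiln-washed) floor is 18 mm above the bench. The middle crucible belongs here. Origin: centre of the brick's underside; z up, x and y along its sides.
- brick_small: Orange firebrick, fixed, 74 mm square and 24 mm high, with the narrowest of the three round recesses in the middle of its top: 44 mm across and 6 mm deep, so its flat tan (kiln-washed) floor is 18 mm above the bench. The smallest crucible belongs here. Origin: centre of the brick's underside; z up, x and y along its sides.
- brick_slot: Orange firebrick, fixed, 132 mm long, 64 mm wide and 24 mm high, with a rectangular slot in its top, 106 mm by 40 mm and 6 mm deep, so its flat tan (kiln-washed) floor is 18 mm above the bench. The boat belongs here. Origin: centre of the brick's underside; x along the brick and the slot, y across, z up.
- dish_a: One of two identical white porcelain evaporating dishes: round, shallow and wide, 74 mm across the rim with a small pouring lip, 26 mm high, loose, about 90 g, standing among the crucibles. Not to be moved. Origin: centre of its underside. The other ware of the bench (steel tongs lying flat close to the robot, 10 mm high; jars and instruments) stays clear of this working area.
- dish_b: One of two identical white porcelain evaporating dishes: round, shallow and wide, 74 mm across the rim with a small pouring lip, 26 mm high, loose, about 90 g, standing among the crucibles. Not to be moved. Origin: centre of its underside. 
There are look-alikes about, which are no part of the job. What is shaped like the crucible_small but yellow is not meant. What is shaped like the brick_medium but purple is not meant.

How it is judged:
By the outcome, as a careful person would: the job done as asked, in the order asked, and still so for the second after the job is handed in, with the robot touching nothing.
It also fails if it takes over 112 s, if anything falls off the work surface, if the arm or the gripper's body presses on something with over 40 N, if the wrist force passes 120 N, or if a joint passes its speed limit or range.

## Working session

There is one attempt and no reset: what is moved stays moved. The work goes in short steps, Python scripts to look and compute and a tool call to move; the robot and the scene stay as the last step left them, time stands still between calls to the robot, and variables do not carry over. Pictures are saved under pics/ and viewed, at most 14 in all, crops included, and the job is handed in when it is done.

Besides the shell and the picture viewer there is one more tool, called after "Emit:" in YAML: its name, and indented under it one key for each argument. play_rows: Moves the arm, as the interface text tells. Its arguments: {"type":"object","properties":{"deltas":{"type":"array"},"newtons":{"type":"number"}},"required":["deltas"]}

```bash
mkdir -p pics; ls; cat > h.py <<'E'
import numpy as np, cv2
from workcell import manip
def snap(n,f):
    P=manip.camera_params(n); im=manip.read_camera(n); cv2.imwrite('pics/'+f,im[:,:,::-1]); return P,im
def ray(P,u,v,z):
    K=np.array(P['intrinsics']);R=np.array(P['R']);t=np.array(P['t'])
    d=R.T@np.linalg.solve(K,[u,v,1]);c=-R.T@t
    return c+d*(z-c[2])/d[2]
E
python3 - <<'E'
from h import *
print(manip.get_state(), manip.pinch_z)
for n in ("scene","side","wrist"):
    P,im=snap(n,n+'0.png')
    np.savez(n+'0.npz',**{k:np.array(P[k]) for k in('intrinsics','R','t')})
    print(n,P)
a=[cv2.imread(f'pics/{n}0.png') for n in("scene","side")]
E
```

```text
pics
{'clock': 0.0, 'joint_positions': array([-7.23744809e+01,  1.87304569e+01, -1.10929480e+01,  6.02768867e+01,
        6.94080890e-04,  8.23092930e+01]), 'joint_velocities': array([ 0.0386039 ,  0.01972486,  0.03581762,  0.03617739, -0.04479158,
       -0.00387126]), 'joint_efforts': array([ 1.32230329e-03, -4.43391895e+01,  2.62444568e+01,  1.52618863e-02,
        1.00178497e-04,  1.43027520e-06]), 'position': array([ 0.23500256, -0.49659734,  0.23051199]), 'ee_rot': array([-1.79900703e+02, -1.41094001e-02,  2.53162133e+01]), 'ft_force': array([-0.30642412,  0.00499958,  0.04964292]), 'torque': array([ 0.05813004, -0.0131465 ,  0.00433996]), 'grip_force': 0.0, 'grip_width': 0.08541906911837738} -0.0187
scene {'intrinsics': array([[362.46160697,   0.        , 317.04525273],
       [  0.        , 362.46160697, 196.11986712],
       [  0.        ,   0.        ,   1.        ]]), 'R': array([[-0.58045151,  0.81428084, -0.0047708 ],
       [ 0.59498604,  0.42011501, -0.68519704],
       [-0.55593854, -0.40056222, -0.72834213]]), 't': array([ 0.34539432, -0.25886169,  1.43456657])}
side {'intrinsics': array([[441.08144303,   0.        , 319.67886732],
       [  0.        , 441.08144303, 206.63597156],
       [  0.        ,   0.        ,   1.        ]]), 'R': array([[-0.72066693, -0.69318795, -0.01138642],
       [-0.38411919,  0.41291108, -0.82580681],
       [ 0.5771409 , -0.59075791, -0.56383815]]), 't': array([0.31390723, 0.26319959, 0.83684007])}
wrist {'intrinsics': array([[315.31568475,   0.        , 323.62261478],
       [  0.        , 315.31568475, 199.86477308],
       [  0.        ,   0.        ,   1.        ]]), 'R': array([[ 0.42702548, -0.90423601, -0.0025465 ],
       [-0.86635091, -0.40993765,  0.28528447],
       [-0.25900839, -0.11961758, -0.95843951]]), 't': array([-0.54926159, -0.03753126,  0.37891322])}
```

View pics/scene0.png

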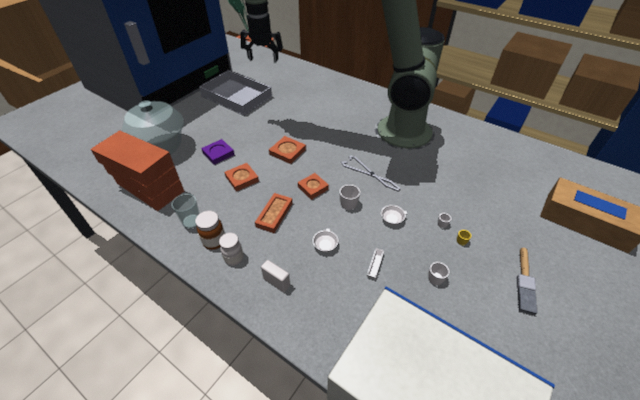

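View pics/side0.png

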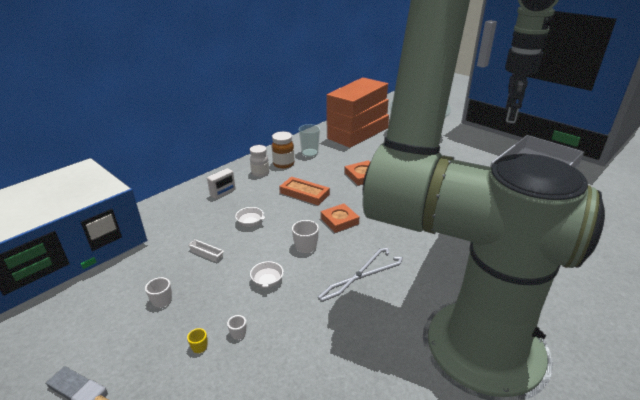

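The scene view shows:
- **Crucibles:** large (349,196), medium (438,273), small (445,219). The yellow look-alike is at (464,238).
- **Boat:** (376,263).
- **Dishes:** (393,215) and (325,242).
- **Bricks:** large (287,149), medium (241,176), small (313,185), slot (274,212). The purple look-alike is at (217,151).

Next I'll take enlarged crops.

```bash
python3 - <<'E'
import cv2
a=cv2.imread('pics/scene0.png')
cv2.imwrite('pics/c1.png',cv2.resize(a[130:230,205:335],None,fx=6,fy=6,interpolation=cv2.INTER_CUBIC)[:600,:780])
cv2.imwrite('pics/c2.png',cv2.resize(a[180:290,335:475],None,fx=5.4,fy=5.4,interpolation=cv2.INTER_CUBIC))
E
```

```text
(no output)
```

View pics/c1.png

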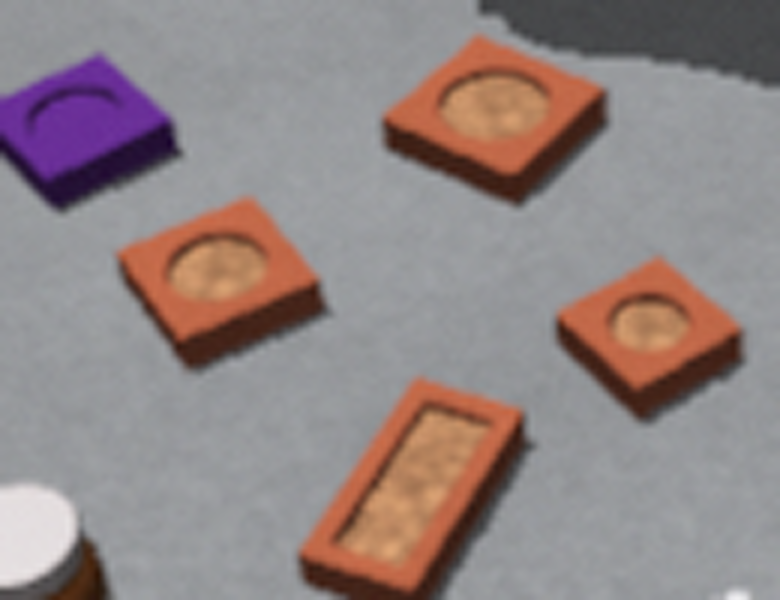

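View pics/c2.png

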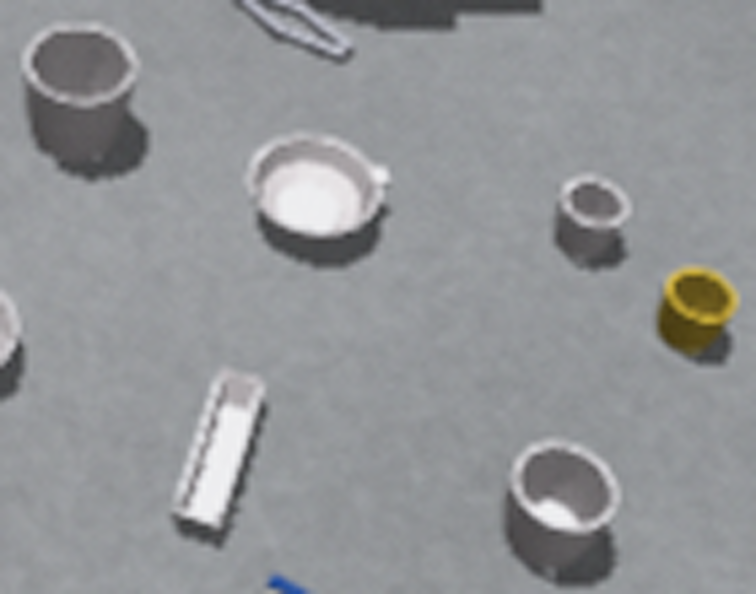

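c1 shows the top corners of the bricks and c2 the rims and the boat top. I'll convert these to positions and check them against the known sizes.

```bash
python3 - <<'E'
from h import *
P=np.load('scene0.npz')
def c1(x,y): return 205+(x+.5)/6-.5,130+(y+.5)/6-.5
def c2(x,y): return 335+(x+.5)/5.4-.5,180+(y+.5)/5.4-.5
B=dict(large=[(482,37),(606,93),(517,176),(385,121)],medium=[(250,198),(320,282),(188,342),(120,258)],small=[(658,260),(742,331),(643,391),(557,324)],slot=[(422,380),(525,411),(412,594),(301,556)])
def quad(n,q,f,z):
    p=np.array([ray(P,*f(*a),z)[:2] for a in q]); e=np.roll(p,-1,0)-p
    print(n,p.mean(0).round(4),'sides',np.linalg.norm(e,axis=1).round(3),'ang',np.degrees(np.arctan2(e[:,1],e[:,0])).round(1),'r',np.hypot(*p.mean(0)).round(3))
for n,q in B.items(): quad(n,q,c1,.024)
quad('boat',[(220,371),(265,377),(222,525),(176,517)],c2,.02)
for n,a,b,c,z in[('L',24,137,(25,104),.058),('M',510,619,(440,534),.045),('S',560,630,(175,228),.034),('Y',665,737,(268,330),.034),('dA',249,385,(134,238),.026)]:
    l,r=ray(P,*c2(a,sum(c)/2),z),ray(P,*c2(b,sum(c)/2),z)
    m=ray(P,*c2((a+b)/2,sum(c)/2),z);print(n,m.round(4),'diam',np.linalg.norm(l-r).round(4),'r',np.hypot(*m[:2]).round(3))
print('dB',ray(P,325,240,.026))
print('recess L',ray(P,*c1(495,105),.018),'M',ray(P,*c1(218,268),.018),'S',ray(P,*c1(650,325),.018),'slot',ray(P,*c1(418,485),.018))
E
```

```text
large [ 0.3686 -0.2943] sides [0.098 0.093 0.097 0.099] ang [  90.1    2.1  -86.3 -177.6] r 0.472
medium [ 0.573 -0.332] sides [0.087 0.082 0.084 0.084] ang [  69.9  -19.4 -108.5  162.7] r 0.662
small [ 0.4694 -0.1062] sides [0.074 0.07  0.07  0.076] ang [  74.6  -14.6 -101.4  168.3] r 0.481
slot [ 0.6313 -0.1374] sides [0.061 0.133 0.062 0.132] ang [ 103.3   13.4  -77.4 -167.2] r 0.646
boat [0.6135 0.2106] sides [0.023 0.093 0.023 0.093] ang [ 116.    15.3  -66.1 -164.3] r 0.649
L [0.4588 0.0271 0.058 ] diam 0.065 r 0.46
M [0.5542 0.3633 0.045 ] diam 0.0527 r 0.663
S [0.3635 0.305  0.034 ] diam 0.0387 r 0.475
Y [0.3954 0.3767 0.034 ] diam 0.0381 r 0.546
dA [0.4355 0.1718 0.026 ] diam 0.0767 r 0.468
dB [0.63596303 0.05732692 0.026     ]
recess L [ 0.36360443 -0.30088874  0.018     ] M [ 0.56898869 -0.33849444  0.018     ] S [ 0.46423555 -0.11003021  0.018     ] slot [ 0.62889097 -0.13926852  0.018     ]
```

All sides and diameters match the given sizes to within a few mm. I'll go above the large crucible and turn to yaw 90.

Emit:
play_rows:
  deltas: [0,0,-5,20,-17,2,85,0,0,-12,50,-45,10,85,0,0,-18,85,-75,20,85,0,0,-24,120,-105,28,85,0,0,-30,155,-137,36,85,0,0,-36,190,-170,44,85,0,0,-42,225,-200,50,85,0,0,-48,260,-230,56,85,0,0,-54,295,-262,62,85,0,0,-60,330,-293,68,85,0,0,-64.7,365,-323,74,85,0,0,-64.7,395,-350,78,85,0,0,-64.7,415,-368,81,85,0,0,-64.7,426,-377.6,81,85,0,0,-64.7,426,-377.6,81,85,0,0,-64.7,426,-377.6,81,85,0,0,-64.7,426,-377.6,81,85]
  newtons: 30

```text
clock: 1.85
position: [0.4584, 0.0256, 0.1502]
ee_rot: [-180.0, 0.0, 90.0]
ft_force: [-0.2, 0.7, 0.3]
grip_width: 0.0848
grip_force: 0.0
```

```bash
python3 - <<'E'
from h import *
P,im=snap('wrist','w1.png'); s=manip.get_state(); print(s['clock'],s['position'],s['ee_rot'])
np.savez('w1.npz',**{k:np.array(P[k]) for k in('intrinsics','R','t')})
K=np.array(P['intrinsics'])
for p in([.4588,.0271,.058],[.4588,.0271,0],list(s['position'])):
    c=np.array(P['R'])@p+P['t'];q=K@c;print(q[:2]/q[2])
E
```

```text
1.9 [0.45848148 0.0254546  0.15028627] [-1.79984929e+02  1.27604122e-02  8.99324602e+01]
[325.11560286 200.74978833]
[324.87579022 183.21046186]
[325.20556477 257.45202331]
```

View pics/w1.png

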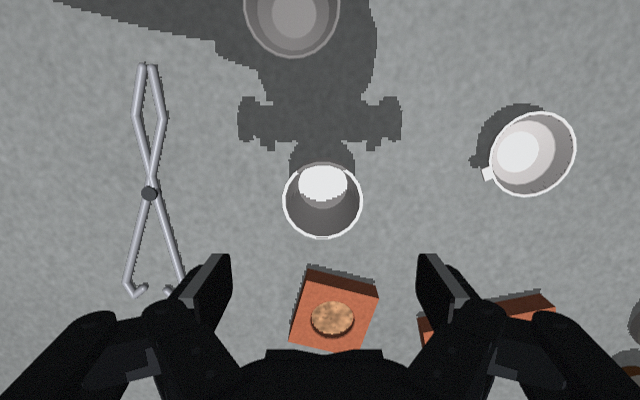

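The wrist view has the rim centre at (323,200) against a predicted (325,201), so the estimate holds to about 1.5 mm. I'll descend, close and lift.

Emit:
play_rows:
  deltas: [0,0,0,0,-0.5,15,85,0,0,0,1,-1,40,85,0,0,0,1.5,-1,70,85,0,0,0,1.5,-1,100,85,0,0,0,1.5,-1,118,85,0,0,0,1.5,-1,125,85,0,0,0,1.5,-1,125,85,0,0,0,1.5,-1,125,55,0,0,0,1.5,-1,125,55,0,0,0,1.5,-1,125,55,0,0,0,1.5,-1,125,55,0,0,0,1.5,-1,125,55,0,0,0,1.5,-1,125,55,0,0,0,1.5,-1,118,55,0,0,0,1.5,-1,100,55,0,0,0,1.5,-1,75,55,0,0,0,1.5,-1,60,55,0,0,0,1.5,-1,50,55,0,0,0,1.5,-1,50,55,0,0,0,1.5,-1,50,55]
  newtons: 30

```text
clock: 3.9
position: [0.4577, 0.0278, 0.1002]
ee_rot: [180.0, -0.0, 90.0]
ft_force: [-0.2, 0.0, -0.4]
grip_width: 0.0625
grip_force: 33.3
```

Gripped at 62.5 mm. I'll carry it over the large brick and lower to just above the floor.

Emit:
play_rows:
  deltas: [0,0,0,-10,-3,0,55,0,0,0,-28,-8,0,55,0,0,0,-55,-15,0,55,0,0,0,-85,-24,0,55,0,0,0,-120,-33,0,55,0,0,0,-155,-43,0,55,0,0,0,-190,-53,0,55,0,0,0,-225,-62,0,55,0,0,0,-255,-71,0,55,0,0,0,-280,-78,0,55,0,0,0,-300,-83,0,55,0,0,0,-313,-87,0,55,0,0,0,-321.5,-89,0,55,0,0,0,-321.5,-89,8,55,0,0,0,-321.5,-89,22,55,0,0,0,-321.5,-89,38,55,0,0,0,-321.5,-89,48,55,0,0,0,-321.5,-89,53,55,0,0,0,-321.5,-89,54,55,0,0,0,-321.5,-89,54,55]

```text
clock: 5.9
position: [0.3691, -0.2936, 0.0464]
ee_rot: [180.0, 0.0, 90.0]
ft_force: [-0.6, 1.3, -0.5]
grip_width: 0.0626
grip_force: 33.3
```

```bash
python3 - <<'E'
from h import *
P,im=snap('scene','s1.png'); s=manip.get_state(); print(s['clock'],s['position'],s['ft_force'])
P,w=snap('wrist','w2.png')
cv2.imwrite('pics/m1.png',np.vstack([cv2.resize(im[110:190,230:350],(450,300),interpolation=2),cv2.resize(w,(450,281))])[:,:,::-1])
E
```

```text
5.95 [ 0.36925498 -0.29387295  0.04664277] [-0.48688869 -0.41751827 -1.62675596]
```

View pics/m1.png

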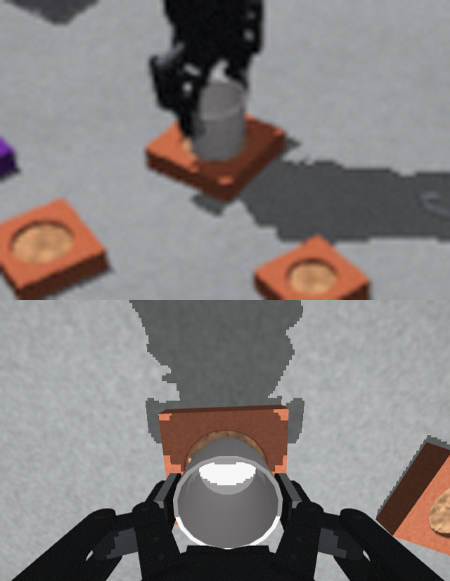

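The crucible hovers 3 mm above the floor, inside the recess. I'll check it numerically: in the wrist view the brick's far top edge runs about (159..288, row 409) of the crop and the recess's far rim is at (226,431).

```bash
python3 - <<'E'
from h import *
P=manip.camera_params('wrist')
f=640/450
l,r=ray(P,159*f,(412-300)*f,.024),ray(P,288*f,(409-300)*f,.024)
print(l,r,'brick far edge, expect y',-.2943+.049,'mid x',(l+r)[0]/2)
print('recess rim far',ray(P,226*f,131*f,.024),'expect',-.2943+.034)
K=P['intrinsics'];s=np.load('scene0.npz')
q=s['intrinsics']@(s['R']@[.3686,-.2943,.021]+s['t']);q/=q[2];print(q[:2],((q[0]-230)*3.75,(q[1]-110)*3.75))
E
```

```text
[ 0.31746675 -0.24889503  0.024     ] [ 0.41352981 -0.24667817  0.024     ] brick far edge, expect y -0.24530000000000002 mid x 0.36549827707445426
recess rim far [ 0.36741151 -0.26351051  0.024     ] expect -0.2603
[287.57924455 147.80604564] (np.float64(215.92216705603965), np.float64(141.77267114629325))
```

Brick centre reads (0.366,-0.297), so I'll shift by (-2.5,-2.5) mm, lower, release and retreat.

Emit:
play_rows:
  deltas: [0,0,0,-2.5,-2.5,0,55,0,0,0,-2.5,-2.5,2,55,0,0,0,-2.5,-2.5,3.4,55,0,0,0,-2.5,-2.5,3.4,55,0,0,0,-2.5,-2.5,3.4,66,0,0,0,-2.5,-2.5,3.4,85,0,0,0,-2.5,-2.5,3.4,85,0,0,0,-2.5,-2.5,3.4,85,0,0,0,-2.5,-2.5,3.4,85,0,0,0,-2.5,-2.5,-8,85,0,0,0,-2.5,-2.5,-35,85,0,0,0,-2.5,-2.5,-70,85,0,0,0,-2.5,-2.5,-100,85,0,0,0,-2.5,-2.5,-104,85,0,0,0,-2.5,-2.5,-104,85]

```text
clock: 7.5
position: [0.367, -0.2969, 0.1517]
ee_rot: [179.9, 0.1, 90.0]
ft_force: [-0.1, -0.2, -0.6]
grip_width: 0.0849
grip_force: 0.0
```

```bash
python3 - <<'E'
from h import *
P,w=snap('wrist','w3.png'); s=manip.get_state(); print(s['clock'],s['position'],s['ft_force'])
P,im=snap('scene','s2.png')
cv2.imwrite('pics/m2.png',np.vstack([cv2.resize(im[110:190,230:350],(450,300),interpolation=2),cv2.resize(w,(450,281))])[:,:,::-1])
E
```

```text
7.55 [ 0.36639243 -0.2962092   0.15047306] [ 0.11137657  0.30789111 -0.5565697 ]
```

View pics/m2.png

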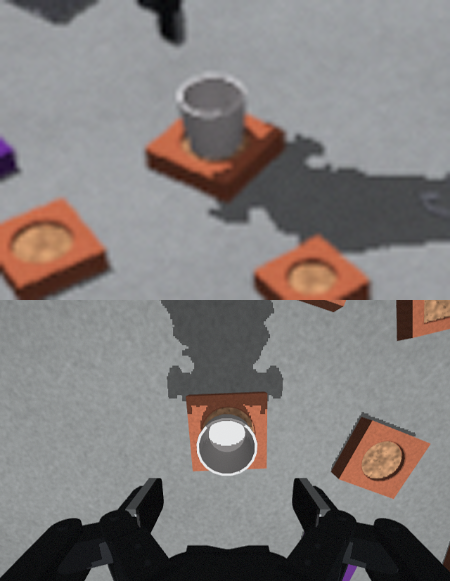

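The large crucible stands upright in its recess. Next I'll go above the medium crucible.

Emit:
play_rows:
  deltas: [0,0,0,18,5,0,85,0,0,0,55,15,0,85,0,0,0,100,28,0,85,0,0,0,145,41,0,85,0,0,0,190,54,0,85,0,0,0,235,67,0,85,0,0,0,280,79,0,85,0,0,0,325,92,0,85,0,0,0,370,105,0,85,0,0,0,415,118,0,85,0,0,0,460,131,0,85,0,0,0,505,144,0,85,0,0,0,550,157,0,85,0,0,0,595,170,0,85,0,0,0,630,180,0,85,0,0,0,652,186,0,85,0,0,0,660,187.5,0,85,0,0,0,660,187.5,0,85,0,0,0,660,187.5,0,85]

```text
clock: 9.5
position: [0.553, 0.3626, 0.1492]
ee_rot: [-179.9, 0.1, 90.0]
ft_force: [-0.4, -1.2, -0.1]
grip_width: 0.0849
grip_force: 0.0
```

```bash
python3 - <<'E'
from h import *
W=np.load('w1.npz')
P,w=snap('wrist','w4.png'); s=manip.get_state(); print(s['clock'],s['position'],s['ee_rot'])
c=np.array(P['R'])@[.5542,.3633,.045]+P['t'];q=P['intrinsics']@c;q/=q[2];print(q)
u,v=int(q[0]),int(q[1]);
g=w[v-60:v+60,u-60:u+60].min(2)
m=(g>190).astype(np.uint8);n,l,st,ce=cv2.connectedComponentsWithStats(m)
for i in range(1,n):
    if st[i,4]>60: print(st[i]+[u-60,v-60,0,0,0],ray(P,u-60+st[i,0]+(st[i,2]-1)/2,v-60+st[i,1]+(st[i,3]-1)/2,.045))
E
```

```text
9.55 [0.55318138 0.36232046 0.14963624] [-1.79913162e+02  6.83869762e-02  8.99461913e+01]
[326.2927767  197.22914285   1.        ]
[ 294  169   60   57 1305] [0.55193201 0.36349456 0.045     ]
```

The rim centre measures (0.552,0.3635), as expected. I'll grasp the medium crucible with TCP z about 14 mm.

Emit:
play_rows:
  deltas: [0,0,0,0,-0.5,15,80,0,0,0,1,-1,45,80,0,0,0,1,-1,80,80,0,0,0,1,-1,112,80,0,0,0,1,-1,130,80,0,0,0,1,-1,136,80,0,0,0,1,-1,136,80,0,0,0,1,-1,136,40,0,0,0,1,-1,136,40,0,0,0,1,-1,136,40,0,0,0,1,-1,136,40,0,0,0,1,-1,136,40,0,0,0,1,-1,136,40,0,0,0,1,-1,136,40,0,0,0,1,-1,128,40,0,0,0,1,-1,110,40,0,0,0,1,-1,85,40,0,0,0,1,-1,68,40,0,0,0,1,-1,60,40,0,0,0,1,-1,60,40]

```text
clock: 11.55
position: [0.5536, 0.3653, 0.0919]
ee_rot: [179.9, -0.1, 90.0]
ft_force: [-0.5, -0.1, -1.4]
grip_width: 0.0486
grip_force: 31.2
```

Emit:
play_rows:
  deltas: [0,0,0,-12,0,0,40,0,0,0,-40,1,0,40,0,0,0,-82,2,0,40,0,0,0,-127,3,0,40,0,0,0,-172,4,0,40,0,0,0,-217,5,0,40,0,0,0,-262,6,0,40,0,0,0,-307,8,0,40,0,0,0,-352,9,0,40,0,0,0,-397,10,0,40,0,0,0,-442,12,0,40,0,0,0,-487,13,0,40,0,0,0,-532,14,0,40,0,0,0,-577,15,0,40,0,0,0,-617,16,0,40,0,0,0,-652,17,0,40,0,0,0,-677,18,0,40,0,0,0,-691,18,0,40,0,0,0,-697,18,0,40,0,0,0,-697,18,0,40]

```text
clock: 13.55
position: [0.5702, -0.332, 0.0895]
ee_rot: [-179.9, -0.1, 90.0]
ft_force: [-0.1, 0.5, -0.3]
grip_width: 0.0489
grip_force: 31.2
```

Emit:
play_rows:
  deltas: [0,0,0,0,0,5,40,0,0,0,0,0,18,40,0,0,0,0,0,34,40,0,0,0,0,0,46,40,0,0,0,0,0,52,40,0,0,0,0,0,53,40,0,0,0,0,0,53,40,0,0,0,0,0,53,40]

```text
clock: 14.35
position: [0.5714, -0.3325, 0.038]
ee_rot: [179.9, 0.0, 90.0]
ft_force: [0.5, -0.5, -1.2]
grip_width: 0.0486
grip_force: 31.2
```

```bash
python3 - <<'E'
from h import *
P,w=snap('wrist','w5.png'); s=manip.get_state(); print(s['clock'],s['position'],s['ft_force'])
np.savez('w5.npz',**{k:np.array(P[k]) for k in('intrinsics','R','t')})
E
```

```text
14.4 [ 0.57144437 -0.33257061  0.03805741] [ 0.02182608 -0.28832109 -0.55522337]
```

View pics/w5.png

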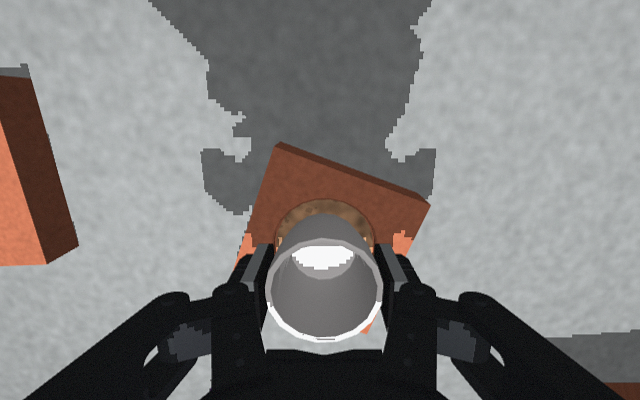

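The medium crucible hovers over its brick. The recess's far rim is at about (324,199) with the arc sides at x 275 and 374, and the brick's far corners are near (279,147) and (429,209).

```bash
python3 - <<'E'
from h import *
P=np.load('w5.npz')
t=ray(P,324,199,.024);l=ray(P,275,240,.024);r=ray(P,374,240,.024)
a,b=ray(P,279,147,.024),ray(P,429,209,.024)
print(t,l,r,'centre',(l+r)[0]/2,t[1]-.028)
d=(b-a)[:2];n=np.linalg.norm(d);d/=n;print(n,(a+b)[:2]/2+np.array([d[1],-d[0]])*.043)
E
```

```text
[ 0.57089597 -0.30651379  0.024     ] [ 0.54464775 -0.32939802  0.024     ] [ 0.59768915 -0.329433    0.024     ] centre 0.5711684501250922 -0.33451379387756547
0.0831378411941572 [ 0.57056523 -0.33559817]
```

Recess centre is (0.571,-0.335). I'll shift -2.5 mm in y, lower 6.3 mm, release and retreat.

Emit:
play_rows:
  deltas: [0,0,0,-2.5,0,1,40,0,0,0,-2.5,0,4,40,0,0,0,-2.5,0,6,40,0,0,0,-2.5,0,6.4,40,0,0,0,-2.5,0,6.4,40,0,0,0,-2.5,0,6.4,52,0,0,0,-2.5,0,6.4,75,0,0,0,-2.5,0,6.4,75,0,0,0,-2.5,0,6.4,75,0,0,0,-2.5,0,0,75,0,0,0,-2.5,0,-30,75,0,0,0,-2.5,0,-70,75,0,0,0,-2.5,0,-105,75,0,0,0,-2.5,0,-112,75,0,0,0,-2.5,0,-112,75]

```text
clock: 15.9
position: [0.572, -0.3355, 0.1514]
ee_rot: [179.8, 0.1, 90.0]
ft_force: [-0.0, -0.2, -0.8]
grip_width: 0.0749
grip_force: 0.0
```

```bash
python3 - <<'E'
from h import *
P,w=snap('wrist','w6.png'); s=manip.get_state(); print(s['clock'],s['position'],s['ft_force'])
P,im=snap('scene','s3.png')
cv2.imwrite('pics/m3.png',np.vstack([cv2.resize(im[130:210,200:320],(450,300),interpolation=2),cv2.resize(w,(450,281))])[:,:,::-1])
E
```

```text
15.95 [ 0.57098687 -0.33473203  0.14944572] [ 0.05317334 -0.29953998 -0.63073528]
```

View pics/m3.png

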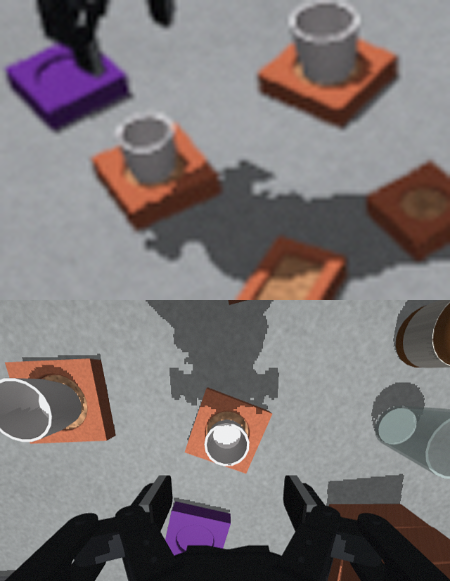

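Medium is placed upright. On to the small crucible.

Emit:
play_rows:
  deltas: [0,0,0,16,-5,0,70,0,0,0,50,-16,0,70,0,0,0,93,-30,0,70,0,0,0,136,-44,0,70,0,0,0,180,-59,0,70,0,0,0,223,-73,0,70,0,0,0,267,-87,0,70,0,0,0,310,-101,0,70,0,0,0,353,-115,0,70,0,0,0,397,-130,0,70,0,0,0,440,-144,0,70,0,0,0,483,-158,0,70,0,0,0,526,-172,0,70,0,0,0,570,-186,0,70,0,0,0,605,-197,0,70,0,0,0,630,-206,0,70,0,0,0,640,-209,0,70,0,0,0,640,-209,0,70,0,0,0,640,-209,0,70,0,0,0,640,-209,0,70]

```text
clock: 18.0
position: [0.362, 0.304, 0.1489]
ee_rot: [-180.0, 0.1, 89.9]
ft_force: [0.0, 0.4, 0.4]
grip_width: 0.0699
grip_force: 0.0
```

```bash
python3 - <<'E'
from h import *
P,w=snap('wrist','w7.png'); s=manip.get_state(); print(s['clock'],s['position'],s['ee_rot'])
c=np.array(P['R'])@[.362,.305,.034]+P['t'];q=P['intrinsics']@c;q/=q[2];print(q)
u,v=int(q[0]),int(q[1])
g=w[v-50:v+50,u-50:u+50].min(2)
m=(g>190).astype(np.uint8);n,l,st,ce=cv2.connectedComponentsWithStats(m)
for i in range(1,n):
    if st[i,4]>40: print(st[i]+[u-50,v-50,0,0,0],ray(P,u-50+st[i,0]+(st[i,2]-1)/2,v-50+st[i,1]+(st[i,3]-1)/2,.034))
E
```

```text
18.05 [0.3620803  0.30408652 0.14903527] [-1.79974000e+02  3.36894043e-02  8.98982117e+01]
[324.64706276 193.57592729   1.        ]
[305 173  42  41 707] [0.36272046 0.30550283 0.034     ]
```

Small crucible confirmed at (0.363,0.3055). I'll grasp it with TCP z about 9 mm.

Emit:
play_rows:
  deltas: [0,0,0,0.5,0.5,15,62,0,0,0,1.3,0.7,45,62,0,0,0,1.3,0.7,82,62,0,0,0,1.3,0.7,115,62,0,0,0,1.3,0.7,134,62,0,0,0,1.3,0.7,140,62,0,0,0,1.3,0.7,140,62,0,0,0,1.3,0.7,140,28,0,0,0,1.3,0.7,140,28,0,0,0,1.3,0.7,140,28,0,0,0,1.3,0.7,140,28,0,0,0,1.3,0.7,140,28,0,0,0,1.3,0.7,140,28,0,0,0,1.3,0.7,140,28,0,0,0,1.3,0.7,132,28,0,0,0,1.3,0.7,112,28,0,0,0,1.3,0.7,86,28,0,0,0,1.3,0.7,68,28,0,0,0,1.3,0.7,60,28,0,0,0,1.3,0.7,60,28]
  newtons: 25

```text
clock: 20.05
position: [0.3633, 0.3071, 0.0906]
ee_rot: [179.9, -0.1, 90.0]
ft_force: [-0.2, 0.1, -0.4]
grip_width: 0.0336
grip_force: 25.1
```

Emit:
play_rows:
  deltas: [0,0,0,-10,2.5,0,28,0,0,0,-35,9,0,28,0,0,0,-75,19,0,28,0,0,0,-118,30,0,28,0,0,0,-161,40,0,28,0,0,0,-204,51,0,28,0,0,0,-247,62,0,28,0,0,0,-290,73,0,28,0,0,0,-333,84,0,28,0,0,0,-370,93,0,28,0,0,0,-395,99,0,28,0,0,0,-409,103,0,28,0,0,0,-414,104,0,28,0,0,0,-414,104,6,28,0,0,0,-414,104,20,28,0,0,0,-414,104,38,28,0,0,0,-414,104,50,28,0,0,0,-414,104,55,28,0,0,0,-414,104,55,28,0,0,0,-414,104,55,28]

```text
clock: 22.05
position: [0.4667, -0.1071, 0.0345]
ee_rot: [180.0, 0.0, 90.0]
ft_force: [-0.1, -0.7, -0.1]
grip_width: 0.0334
grip_force: 25.1
```

```bash
python3 - <<'E'
from h import *
P,w=snap('wrist','w8.png'); s=manip.get_state(); print(s['clock'],s['position'],s['ft_force'])
np.savez('w8.npz',**{k:np.array(P[k]) for k in('intrinsics','R','t')})
E
```

```text
22.1 [ 0.46699669 -0.10735579  0.03476192] [ 0.21964761 -0.08812094 -0.41853175]
```

View pics/w8.png

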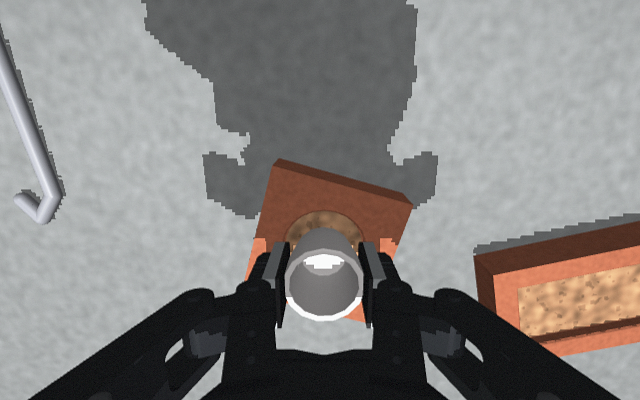

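The small crucible hovers above its brick, with the recess's far rim at (324,211) and the brick corners at (277,163) and (411,208).

```bash
python3 - <<'E'
from h import *
P=np.load('w8.npz')
t=ray(P,324,211,.024);l=ray(P,286,240,.024);r=ray(P,363,240,.024)
a,b=ray(P,277,163,.024),ray(P,411,208,.024)
print('centre',(l+r)[0]/2,t[1]-.022)
d=(b-a)[:2];n=np.linalg.norm(d);d/=n;print(n,(a+b)[:2]/2+np.array([d[1],-d[0]])*.037)
E
```

```text
centre 0.4664946129347241 -0.10852385355696226
0.07097267340164747 [ 0.46485751 -0.10838339]
```

Emit:
play_rows:
  deltas: [0,0,0,-1,-0.7,1,28,0,0,0,-1,-0.7,4,28,0,0,0,-1,-0.7,6.8,28,0,0,0,-1,-0.7,7.4,28,0,0,0,-1,-0.7,7.4,28,0,0,0,-1,-0.7,7.4,38,0,0,0,-1,-0.7,7.4,60,0,0,0,-1,-0.7,7.4,60,0,0,0,-1,-0.7,7.4,60,0,0,0,-1,-0.7,0,60,0,0,0,-1,-0.7,-30,60,0,0,0,-1,-0.7,-70,60,0,0,0,-1,-0.7,-105,60,0,0,0,-1,-0.7,-115,60,0,0,0,-1,-0.7,-115,60]

```text
clock: 23.6
position: [0.4672, -0.1089, 0.1511]
ee_rot: [179.8, 0.1, 90.0]
ft_force: [0.1, 0.2, 0.7]
grip_width: 0.0602
grip_force: 0.0
```

```bash
python3 - <<'E'
from h import *
P,w=snap('wrist','w9.png'); s=manip.get_state(); print(s['clock'],s['position'],s['ft_force'])
np.savez('w9.npz',**{k:np.array(P[k]) for k in('intrinsics','R','t')})
P,im=snap('scene','s4.png')
cv2.imwrite('pics/m4.png',np.hstack([cv2.resize(im[160:240,255:355],(375,300),interpolation=2),w[:300,220:640]])[:,:,::-1])
E
```

```text
23.65 [ 0.4660948  -0.10849395  0.14957362] [-0.67756173  0.47671515 -0.24770005]
```

View pics/m4.png

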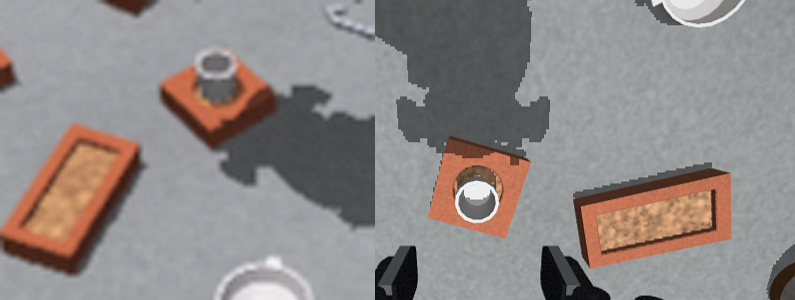

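The small crucible stands in its recess. The slot brick's top corners are at panel (581,212), (731,180), (731,239), (590,267). Next I'll go to the boat with yaw 195.

Emit:
play_rows:
  deltas: [0,0,-4,8,4,0,60,0,0,-12,26,12,0,60,0,0,-20,50,23,0,60,0,0,-28,78,36,0,60,0,0,-36,106,49,0,60,0,0,-44,134,61,0,60,0,0,-52,162,74,0,60,0,0,-60,190,87,0,60,0,0,-68,218,100,0,60,0,0,-76,246,113,0,60,0,0,-84,274,125,0,60,0,0,-91,295,135,0,60,0,0,-97,310,142,0,60,0,0,-102,319,146,0,60,0,0,-105,319,146,0,60,0,0,-105,319,146,0,60,0,0,-105,319,146,0,60,0,0,-105,319,146,0,60]

```text
clock: 25.5
position: [0.6112, 0.2102, 0.1483]
ee_rot: [180.0, -0.1, -165.1]
ft_force: [0.3, -0.1, 0.4]
grip_width: 0.0601
grip_force: 0.0
```

```bash
python3 - <<'E'
from h import *
P,w=snap('wrist','w10.png'); s=manip.get_state(); print(s['clock'],s['position'],s['ee_rot'])
np.savez('w10.npz',**{k:np.array(P[k]) for k in('intrinsics','R','t')})
Q=np.load('w9.npz')
p=np.array([ray(Q,x-155,y,.024)[:2] for x,y in[(581,212),(731,180),(731,239),(590,267)]]);e=np.roll(p,-1,0)-p
print(p.mean(0),np.linalg.norm(e,axis=1),np.degrees(np.arctan2(e[:,1],e[:,0])))
E
```

```text
25.55 [0.61141605 0.2102335  0.14863682] [ 1.79996772e+02 -6.28246233e-02 -1.65046922e+02]
[ 0.63028171 -0.14190154] [0.13216513 0.05751294 0.13117442 0.05696906] [  12.85547386  -77.07899413 -167.38635998  103.91925402]
```

View pics/w10.png

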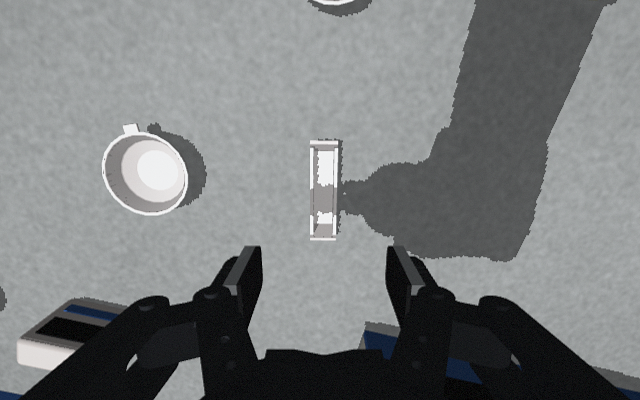

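The boat top runs from about (309..338, row 140) to (310..336, row 240), and it is aligned with the fingers.

```bash
python3 - <<'E'
from h import *
P=np.load('w10.npz')
p=np.array([ray(P,u,v,.02)[:2] for u,v in[(309,140),(338,140),(336.5,240),(310,240)]]);e=np.roll(p,-1,0)-p
c=p.mean(0);print(c,np.linalg.norm(e,axis=1),np.degrees(np.arctan2(e[:,1],e[:,0])))
a=np.radians(195);d=c-[.6114,.2102];print('tool x,y',d@[np.cos(a),np.sin(a)],d@[np.sin(a),-np.cos(a)])
E
```

```text
[0.61122621 0.20949382] [0.02454883 0.09176288 0.02462496 0.09175389] [ 104.90650162   14.78524506  -75.11487881 -165.26230508]
tool x,y 0.00035064040267683767 -0.0006371400640031421
```

Emit:
play_rows:
  deltas: [0,0,0,0,-0.5,15,50,0,0,0,0,-0.5,45,50,0,0,0,0,-0.5,82,50,0,0,0,0,-0.5,115,50,0,0,0,0,-0.5,135,50,0,0,0,0,-0.5,142,50,0,0,0,0,-0.5,142,50,0,0,0,0,-0.5,142,16,0,0,0,0,-0.5,142,16,0,0,0,0,-0.5,142,16,0,0,0,0,-0.5,142,16,0,0,0,0,-0.5,142,16,0,0,0,0,-0.5,142,16,0,0,0,0,-0.5,142,16,0,0,0,0,-0.5,134,16,0,0,0,0,-0.5,114,16,0,0,0,0,-0.5,88,16,0,0,0,0,-0.5,70,16,0,0,0,0,-0.5,62,16,0,0,0,0,-0.5,62,16]

```text
clock: 27.55
position: [0.6128, 0.2103, 0.0888]
ee_rot: [-180.0, 0.1, -165.0]
ft_force: [0.4, -0.7, -0.0]
grip_width: 0.0234
grip_force: 24.6
```

Emit:
play_rows:
  deltas: [0,0,0,2,-9,0,16,0,0,0,6,-28,0,16,0,0,0.5,13,-60,0,16,0,0,1,21,-98,0,16,0,0,1,29,-137,0,16,0,0,1.5,37,-175,0,16,0,0,1.5,46,-214,0,16,0,0,2,54,-252,0,16,0,0,2,62,-288,0,16,0,0,2,67,-316,0,16,0,0,2,71,-334,0,16,0,0,2,73,-343,0,16,0,0,2,73,-343,0,16,0,0,2,73,-343,8,16,0,0,2,73,-343,22,16,0,0,2,73,-343,40,16,0,0,2,73,-343,52,16,0,0,2,73,-343,55,16,0,0,2,73,-343,55,16,0,0,2,73,-343,55,16]

```text
clock: 29.55
position: [0.6307, -0.1399, 0.0327]
ee_rot: [-180.0, 0.0, -167.0]
ft_force: [0.2, 0.5, -0.4]
grip_width: 0.0236
grip_force: 24.6
```

```bash
python3 - <<'E'
from h import *
P,w=snap('wrist','w11.png'); s=manip.get_state(); print(s['clock'],s['position'],s['ee_rot'],s['ft_force'])
np.savez('w11.npz',**{k:np.array(P[k]) for k in('intrinsics','R','t')})
P,im=snap('scene','s5.png')
cv2.imwrite('pics/m5.png',np.hstack([cv2.resize(im[170:250,235:325],(338,300),interpolation=2),w[100:400,120:570]])[:,:,::-1])
E
```

```text
29.6 [ 0.63087157 -0.14015075  0.03297804] [-1.79962328e+02  6.00113777e-02 -1.66978861e+02] [ 0.41941009 -0.1872685  -1.35406226]
```

View pics/m5.png

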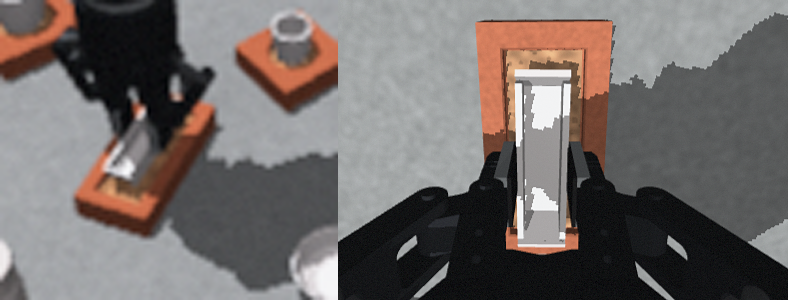

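The boat hovers over the slot. The far slot edge is at panel (502..586, 50) and the far brick edge at (477..611, 22).

```bash
python3 - <<'E'
from h import *
P=np.load('w11.npz');f=lambda x,y,z=.024:ray(P,x-218,y+100,z)[:2]
a=np.radians(193);tx=np.array([np.cos(a),np.sin(a)]);ty=np.array([np.sin(a),-np.cos(a)])
for l,r,h in[((502,50),(586,50),.053),((477,22),(611,22),.066)]:
    l,r=f(*l),f(*r);c=(l+r)/2-tx*h;d=c-[.6309,-.1401];e=r-l
    print(np.linalg.norm(e),c,'tool',d@tx,d@ty,'tilt',np.degrees(np.arctan2(e@tx,e@ty)))
E
```

```text
0.039963048986815713 [ 0.63017417 -0.13955813] tool 0.0005853372783863311 0.0006912592131975253 tilt -0.0047711719139519075
0.062174388051103535 [ 0.63023092 -0.1395712 ] tool 0.0005329801851421639 0.000665758659849451 tilt -0.0014025949226350678
```

Emit:
play_rows:
  deltas: [0,0,0,0.5,0.5,2,16,0,0,0,0.5,0.5,5,16,0,0,0,0.5,0.5,6.8,16,0,0,0,0.5,0.5,7.2,16,0,0,0,0.5,0.5,7.2,16,0,0,0,0.5,0.5,7.2,16]

```text
clock: 30.25
position: [0.6299, -0.1399, 0.0271]
ee_rot: [-180.0, 0.1, -167.0]
ft_force: [-4.0, 1.2, 13.1]
grip_width: 0.0231
grip_force: 26.1
```

13 N contact means the boat is on the floor. I'll ease off slightly, release and retreat.

Emit:
play_rows:
  deltas: [0,0,0,0,0,-0.7,16,0,0,0,0,0,-0.7,16,0,0,0,0,0,-0.7,28,0,0,0,0,0,-0.7,42,0,0,0,0,0,-0.7,42,0,0,0,0,0,-0.7,42,0,0,0,0,0,-8,42,0,0,0,0,0,-35,42,0,0,0,0,0,-75,42,0,0,0,0,0,-115,42,0,0,0,0,0,-125,42,0,0,0,0,0,-125,42,0,0,0,0,0,-125,42]

```text
clock: 31.55
position: [0.629, -0.1395, 0.1492]
ee_rot: [180.0, -0.1, -167.0]
ft_force: [0.3, 0.5, -0.2]
grip_width: 0.0423
grip_force: 0.0
```

```bash
python3 - <<'E'
from h import *
P,w=snap('wrist','w12.png'); s=manip.get_state(); print(s['clock'],s['position'],s['ft_force'])
P,im=snap('scene','s6.png')
cv2.imwrite('pics/m6.png',np.hstack([cv2.resize(im[130:280,205:455],(500,300),interpolation=2),w[50:350,180:470]])[:,:,::-1])
E
```

```text
31.6 [ 0.62848177 -0.13927542  0.14834703] [0.57825048 0.05939429 0.31321223]
```

View pics/m6.png

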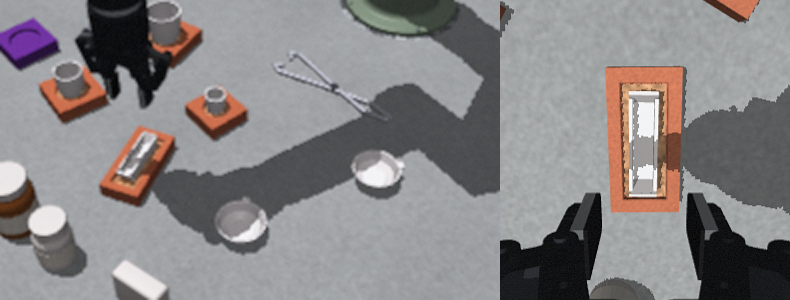

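The last picture shows the boat lying flat and centred in the slot, all three crucibles upright in their recesses, the dishes not moved, and the gripper clear. I'm handing the job in.

```bash
python3 -c "
from workcell import manip
print(manip.finish_job())"
```

```text
the job is handed in; nothing more can be done
None
```

The job is handed in at about 32 s: the large, medium and small crucibles stand upright in their matching recesses, placed in that order, the boat lies in the slot, and the two dishes were left untouched.

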